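# Clamp a leaded glass panel in the soldering jig

## Task

Slide the small zinc-framed glass panel gently along its channel, away from the robot, until it is fully home against the wooden back stop, then turn the brass wing nut clockwise (seen from above), in short strokes that keep clear of the yellow guard, until the foot under it has pressed the panel down through the soft bed's give and grips it snugly. Go by feel: stop when the nut has become clearly stiffer than it was while running free, for overtightening cracks the glass. Leave the panel home and clamped, let go, and leave the other things on the bench where they are.

Things in the scene. Friction and masses are not known exactly. Their poses are not given: they have to be found in the camera images.
- jig: Fixed clamp jig: plywood base 215 x 190 mm, 18 mm thick, wooden side rails 115 mm apart (tops 52 mm up), a back stop, and a blue gate (columns 80 mm to either side, beam 36 mm wide, top 92 mm up) carrying the wing nut. Origin on the table under the nut's axis; z up, x along the channel away from the robot to the back stop (yawed up to 15 degrees), y left.
- guard: Fixed yellow guard plate, level, 48 (jig's x) x 36 x 4 mm; origin at the centre of its underside, 40 mm behind the nut's axis (+x), 12 mm above the ears' tops, on an upright strip 62 mm behind the axis. Ears pass under it, fingers do not: 22 mm wide fingers opened 6 mm a side are clear while their ear points anywhere from jig's +y through -x (robot's side) to -y.
- stop_face (a point): Centre of the back stop's front face, 27 mm behind the nut's axis (x points into the stop).
- panel_mid (a point): Centre (half-way up) of the loose panel: coloured glass in a grey zinc frame, 120 mm (along the channel) x 110 x 9 mm, 0.2 to 0.45 kg, flat on the bed, 2.5 mm to spare at either rail. Push its front edge (nearest the robot) near the middle, tips below its top and above the cork bed. At home that edge is 93 mm in front of the nut's axis. Sliding takes under 6 N; 40 N breaks it.
- panel_back (a point): Middle of the panel's back edge; at home it touches the stop face.
- nut_axis (a point): Point on the nut's upright axis, 122 mm up. Torque about this axis: a steady 0.28 N m while running free (8 N at mid ear); 0.03 more while the foot presses the soft bed down; then, on the firm strips, it climbs by 0.4 to 0.7 N m per rad. Properly snug: 0.14 to 0.18 N m above running free (4 to 5 N more at the ear); under 0.06 above is loose; 0.30 above cracks the glass.
- wing_nut: Brass wing nut, captive on the beam: turns about the jig's z and keeps its height. Two flat upright ears 9 mm thick, 24 mm high (106 to 130 mm above the table), from the hub (12 mm radius) out to 48 mm from the axis, along its own +y and -y. Clockwise turn tightens; it stays where it is left.
- ear_a (a point): Middle of the ear along the nut's +y, 36 mm from the axis, 122 mm above the table: where to pinch it across its 9 mm.
- ear_b (a point): Middle of the opposite ear, along the nut's -y, likewise.
- foot: Sprung round foot, 32 mm across, rubber soled, on the keyed steel spindle that stands up through the nut and goes down 4 mm per rad of clockwise turn (25 mm a turn). Origin at the centre of its sole, which starts 5 to 10 mm above the panel; 1.5 to 4 rad of turn in all are needed.
- panel: The same panel; origin at the centre of its underside. It lies on a soft cork bed, the channel's floor, 142 x 88 mm. Under some 8 N the bed sinks, and stays down, by 1 to 6 mm, different each time, until the panel meets two firm wooden strips hidden under its edges. The clamp is not snug until the panel is down on these.
- spool: White solder spool, 60 mm across, 40 mm high; bystander.
- foil_roll: Copper foil roll, ring 68 mm across, 12 mm high; bystander.
- flux_jar: Amber jar with a red cap, 56 mm across, 75 mm high; bystander.
- marker: Black marker pen, 130 mm long, lying; bystander.
- offcut_blue: Blue glass offcut 60 x 40 x 5 mm; bystander.
- offcut_grey: Grey glass offcut 90 x 50 x 5 mm; bystander.
Mind the look-alikes: they are no part of the job. There is more than one size of the panel; the job needs the larger.

How it is judged:
By the outcome, as a careful person would: the job done as asked, in the order asked, and still so for the second after the job is handed in, with the robot touching nothing.
It also fails if it takes over 72 s, if anything falls off the work surface, if the arm or the gripper's body presses on something with over 40 N, if the wrist force passes 120 N, or if a joint passes its speed limit or range.

## Robot

A 6-joint arm with a two-finger parallel gripper is mounted at the origin on the work surface. World frame = base frame: x ahead of the robot, y to its left, z up, the work surface at z = 0. Lengths are in mm, angles in rad, forces in N, time in s.
With the tool pointing down it reaches from about 250 to 800 mm from the base axis. Payload 3.9 kg.
Tool frame: the origin (TCP) lies at the very end of the fingers, on their centre line; the grasp point (between the pads) lies 19 mm behind it (env.grasp_offset is the distance from the TCP to the grasp point, in mm); z points along the fingers, y is the line along which they close (so a half turn about z gives the same grasp; the last joint's range is limited). The gripper opens to 85 mm and grips with 20 to 120 N. Pads are 22 mm wide; open, the fingers measure 114 mm over their backs; the gripper's body (76 mm by 85 mm) begins 54 mm behind the grasp point. The pads swing forward as they close: fully open they stand 13 mm farther back than shut.
Start: joints at [1.342, 0.26, -0.138, 1.173, 0, 1.571], TCP at [119.071, 511.309, 231.304] pointing down, gripper open.
Joint ranges: [-2.78, 2.78], [-0.83, 1.72], [-1.28, 1.37], [-1.9, 2.12], [-1.57, 1.48], [-3.14, 3.14]. Speed limits (rad/s): [2.57, 2.57, 3.14, 3.14, 3.14, 3.14].

## Interface

Orientations are given as a unit quaternion [x, y, z, w].
In Python, from cell import env, eoat, solve_ik, imaging, ticket, monitor gives the robot as it stands. Calls block until the motion is done:
- env.move_to(position, orientation): joint-space move of the TCP to a pose.
- env.move_linear(position, rot=None, velocity=150, threshold=None): straight line of the TCP; rot=None keeps the orientation; velocity is the mean speed in mm/s. With threshold (N) it stops when the force on the tool has changed by that much, and returns True; else False.
- env.goto_joints(angles): joint-space move.
- eoat.grip(opening, grip_force=None): finger opening in mm; grip_force is the grip in N (None keeps the last); returns when the fingers have stopped.
- env.pause(seconds).
- solve_ik(position, orientation): joint angles nearest the present ones, or None.
- imaging.snapshot(name): name is "scene" or "side" or "wrist"; returns a dict with "img" (420x560x3 uint8, red, green, blue), "z_map" (420x560 float32, mm along the optical axis (not along the pixel's ray), 0 where there is no reading), "fx", "fy", "cx", "cy" (pixels), "world_from_camera" (4x4, takes a point from camera to world coordinates); the wrist camera has in their place "T_tool_cam" (4x4, takes a point from camera to tool coordinates, whose origin is the TCP and whose axes are the flange's). Camera axes: x right, y down, z forward; pixel columns grow to the right and rows downward; lengths in mm; the calibration is good to about 2 mm. A picture is of the moment at which its call begins: read the wrist's pose just before it.
A pose or a line that the arm cannot do raises env.Unreachable and nothing moves.
- ticket.close_job(): hands the job in; it is judged then, once.
Readings, each from a call of its own:
- monitor.get_t(): time.
- monitor.get_qpos(): joint angles.
- monitor.get_qvel(): joint speeds.
- monitor.get_joint_efforts(): joint torques, N m.
- monitor.get_eef_pos(): TCP position.
- monitor.get_tool_rot(): TCP orientation.
- monitor.get_wrist_force(): force on the tool from outside, world axes, zero at the start.
- monitor.get_ft_torque(): the same for the moment, N m.
- monitor.get_grip_width(): finger opening in mm.
- monitor.get_gripper_force(): force on a finger pad.
Only numpy, scipy, OpenCV 4.12 (cv2) and the standard library are available. Lean on these libraries where they do the work, as an engineer would, in place of code of your own. Each camera call takes 0.05 s, during which the arm holds its last target. There are 200 camera calls.

## Working session

There is one attempt and no reset: what is moved stays moved. The work goes in short steps, each a Python script; the robot and the scene stay as the last script left them, time stands still between calls to the robot, and variables do not carry over. Pictures are saved under pics/ and viewed, at most 10 in all, crops included, and the job is handed in when it is done.

```bash
ls; mkdir -p pics; python3 - <<'E'
from cell import env, eoat, solve_ik, imaging, ticket, monitor
import cv2,numpy as np,pickle
for n in ("scene","side","wrist"):
    s=imaging.snapshot(n); pickle.dump(s,open(f"pics/{n}.pkl","wb"))
    cv2.imwrite(f"pics/{n}0.png",s["img"][:,:,::-1])
    print(n,s["fx"],s["cx"],s["cy"],np.round(s.get("world_from_camera",s.get("T_tool_cam")),3).tolist())
print(monitor.get_t(),monitor.get_tool_rot(),monitor.get_eef_pos(),env.grasp_offset)
E
```

```text
pics
scene 398.41440826105173 282.56259471142255 213.22119203645676 [[0.732, 0.495, -0.469, 1144.335], [0.682, -0.528, 0.507, -580.456], [0.004, -0.69, -0.724, 923.922], [0.0, 0.0, 0.0, 1.0]]
side 532.9141124105507 281.44366245606693 211.30409770622688 [[0.969, -0.19, 0.16, 420.92], [-0.248, -0.711, 0.658, -769.329], [-0.011, -0.677, -0.736, 999.594], [0.0, 0.0, 0.0, 1.0]]
wrist 289.9056517328541 280.0740196501315 208.21431781801155 [[0.001, -0.96, -0.28, 70.841], [1.0, 0.001, -0.0, 0.124], [0.001, -0.28, 0.96, -142.563], [0.0, 0.0, 0.0, 1.0]]
0.15 [ 1.14149646e-01  9.93463297e-01 -7.25684673e-04 -9.37255928e-05] [118.95506696 510.81841981 230.66897683] 18.700000000000003
```

View pics/scene0.png

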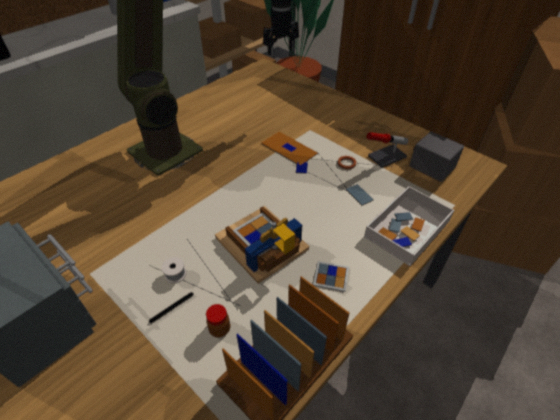

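View pics/side0.png

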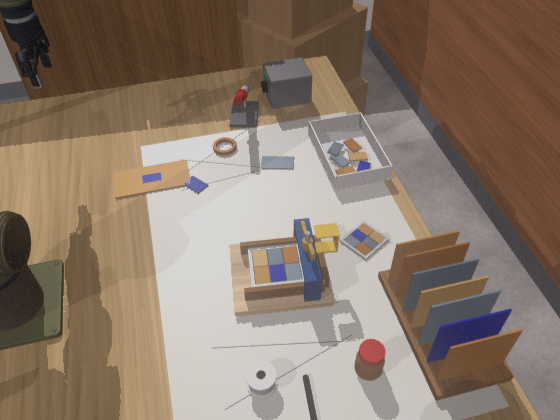

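The jig with the panel is at about (262,240) in scene and (283,270) in side. There are two candidate panels. One lies in the channel (side 273,265). The other is loose on the sheet (side 365,240, scene 330,275), outside the jig. The one in the channel under the blue gate fits. I'll confirm it in an enlarged crop and measure.

```bash
cat > h.py <<'E'
import cv2,numpy as np,pickle
from scipy.spatial.transform import Rotation as R
def cloud(s,T):
    z=s["z_map"].astype(float); v,u=np.indices(z.shape)
    p=np.stack([(u-s["cx"])/s["fx"]*z,(v-s["cy"])/s["fy"]*z,z],-1)@T[:3,:3].T+T[:3,3]
    p[z<=0]=np.nan; return p
def rect(P):
    (c,(a,b),ang)=cv2.minAreaRect(P[:,:2].astype(np.float32)); return np.round(c,1),round(a,1),round(b,1),round(ang,1)
def hsv(s): return cv2.cvtColor(s["img"],cv2.COLOR_RGB2HSV)
E
python3 - <<'E'
from h import *
ims=[]
for n,c in (("scene",(200,190,120,100)),("side",(220,210,180,110))):
    s=pickle.load(open(f"pics/{n}.pkl","rb")); p=cloud(s,s["world_from_camera"]); h=hsv(s)
    x,y,w,hh=c; box=np.zeros(h.shape[:2],bool); box[y:y+hh,x:x+w]=1
    def sel(m,z0,z1): 
        q=p[box&m&(p[...,2]>z0)&(p[...,2]<z1)]; return q
    H,S,V=h[...,0],h[...,1],h[...,2]
    b=sel((H>98)&(H<128)&(S>90),86,98); y_=sel((H>20)&(H<34)&(S>140)&(V>120),138,152)
    w_=sel(np.ones_like(H,bool),45,58); 
    for nm,q in (("beam",b),("guard",y_),("rails/stop",w_),("base",sel(H>=0,14,22)),("hi",sel(H>=0,102,134))):
        print(n,nm,len(q),rect(q) if len(q)>5 else "",np.round(np.nanmedian(q,0),1) if len(q) else "")
    ims.append(cv2.resize(s["img"][y:y+hh,x:x+w],(600 if n=="side" else 480,int(hh*(600/180 if n=="side" else 4))),interpolation=cv2.INTER_CUBIC))
    cv2.imwrite(f"pics/{n}crop.png",ims[-1][:,:,::-1])
E
```

```text
scene beam 406 (array([649.4, -79.7]), 173.7, 37.4, 82.0) [ 650.4 -120.5   92.5]
scene guard 182 (array([688.1, -84.2]), 34.6, 47.3, 82.6) [687.7 -83.3 146.7]
scene rails/stop 769 (array([597.1, -73.2]), 174.2, 187.2, 83.7) [575.1 -92.7  50.3]
scene base 919 (array([585.9, -69.9]), 192.0, 218.1, 82.6) [ 569.4 -137.9   18.4]
scene hi 334 (array([ 724.7, -127.4]), 86.1, 236.4, 57.3) [653.  -94.1 123.1]
side beam 343 (array([643. , -77.9]), 173.7, 35.0, 83.4) [ 631.4 -123.7   93.1]
side guard 3  [701.2 -96.2 147.3]
side rails/stop 2031 (array([668. , -91.2]), 165.1, 347.7, 78.8) [583.  -84.6  48.2]
side base 2145 (array([652.7, -93.2]), 216.0, 385.0, 73.6) [ 517.9 -140.1   19.1]
side hi 367 (array([ 708. , -127.6]), 84.2, 222.8, 52.9) [643.3 -93.6 122.8]
```

View pics/sidecrop.png

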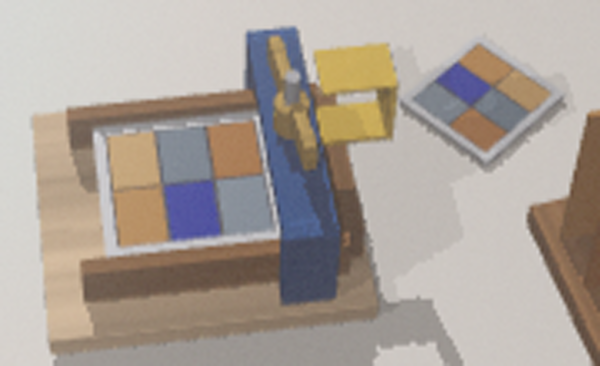

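The crop confirms it. The panel in the channel is larger than the loose one on the sheet, and it sits about 25 mm short of home under the gate and nut. Next is a close look with the wrist camera.

```bash
cat >> h.py <<'E'
def tq(phi):  # tool down, tool x at world azimuth phi
    x=np.array([np.cos(phi),np.sin(phi),0]); z=np.array([0,0,-1.]); return R.from_matrix(np.stack([x,np.cross(z,x),z],1)).as_quat()
def wsnap(imaging,monitor,name):
    p,q=monitor.get_eef_pos(),monitor.get_tool_rot(); s=imaging.snapshot("wrist")
    T=np.eye(4); T[:3,:3]=R.from_quat(q).as_matrix(); T[:3,3]=p; T=T@s["T_tool_cam"]
    s["T"]=T; pickle.dump(s,open(f"pics/{name}.pkl","wb")); cv2.imwrite(f"pics/{name}.png",s["img"][:,:,::-1]); return s,cloud(s,T)
E
cat > m.py <<'E'
from h import *
def measure(s,p,ax0=(646,-79),psi=np.radians(-7.5)):
    c,sn=np.cos(psi),np.sin(psi); d=p[...,:2]-np.array(ax0); X=d[...,0]*c+d[...,1]*sn; Y=-d[...,0]*sn+d[...,1]*c; Z=p[...,2]
    H,S,V=[hsv(s)[...,i] for i in range(3)]
    def g(m): return p[m]
    near=(abs(X)<150)&(abs(Y)<110)
    out={}
    for nm,m in (("beam",(abs(Z-92)<4)&(H>98)&(H<128)&(S>90)&(abs(X)<40)),("guard",(abs(Z-146)<5)&(X>5)&(X<75)&(abs(Y)<30)),
      ("ears",(Z>125)&(Z<134)&(X**2+Y**2<56**2)&(abs(Y)<56)&(X<20)),("earsall",(Z>108)&(Z<134)&(X**2+Y**2<56**2)),("spindle",(Z>138)&(abs(X)<14)&(abs(Y)<14)),
      ("base",(abs(Z-18)<3)&near),("rails",(abs(Z-52)<3)&near),("panel",(Z>22)&(Z<44)&(abs(Y)<56)&(X<-20)&(X>-150))):
        q=g(m); out[nm]=(q,np.stack([X[m],Y[m],Z[m]],1))
        if len(q)>5: print(nm,len(q),rect(q),"med",np.round(np.median(q,0),1),"local lo/hi",np.round(np.percentile(out[nm][1],[1,99],0),1).tolist())
    return out
E
python3 - <<'E'
from cell import env, eoat, solve_ik, imaging, ticket, monitor
from h import *; from m import *
env.move_to([606,-74,265],tq(np.radians(-7.5)+np.pi)); print(monitor.get_qpos(),monitor.get_t())
s,p=wsnap(imaging,monitor,"w1"); measure(s,p)
E
```

```text
[-1.20096544e-01  4.00835851e-01  1.57604054e-01  1.32764296e+00
  2.88411945e-04  9.45426990e-03] 2.8417
beam 3017 (array([644.9, -78. ]), 174.1, 35.1, 82.5) med [639.4 -89.5  91.9] local lo/hi [[-18.3, -84.8, 89.7], [15.6, 86.4, 93.6]]
guard 1527 (array([685.2, -82.9]), 35.8, 48.2, 83.6) med [683.9 -82.6 146. ] local lo/hi [[15.8, -16.2, 144.3], [62.8, 19.2, 147.4]]
ears 725 (array([645.6, -77.4]), 95.5, 9.9, 88.6) med [644.4 -77.5 129.8] local lo/hi [[-8.9, -45.0, 125.1], [7.4, 47.7, 132.2]]
earsall 1382 (array([644.4, -77.6]), 96.5, 20.9, 82.3) med [642.5 -76.5 125.9] local lo/hi [[-11.6, -45.3, 108.8], [7.3, 47.7, 131.8]]
spindle 94 (array([645.8, -77.7]), 8.9, 10.1, 82.2) med [644.7 -77.6 143.2] local lo/hi [[-5.3, -3.1, 138.2], [4.5, 5.7, 144.8]]
base 4569 (array([571.1, -68. ]), 190.4, 147.9, 82.7) med [524.2 -60.   18. ] local lo/hi [[-149.6, -92.8, 16.1], [-18.6, 95.2, 19.9]]
rails 2476 (array([594.5, -71.4]), 171.4, 185.3, 83.2) med [570.  -50.1  51.9] local lo/hi [[-143.8, -68.3, 49.5], [39.0, 70.5, 53.8]]
panel 4568 (array([572.5, -69.3]), 112.0, 108.3, 82.5) med [570.6 -67.3  43.3] local lo/hi [[-127.0, -51.5, 41.3], [-20.5, 54.3, 44.0]]
```

View pics/w1.png

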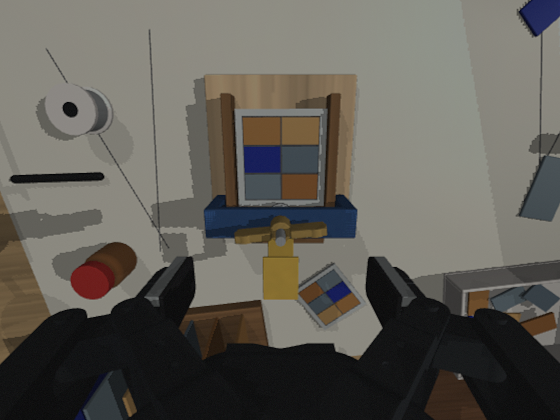

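Panel, gate, guard, nut and ears are all clear in this view: spindle at (281,238), ears from (238,235) to (325,230), guard at (281,278), panel front edge at row 112. The axis is about (645.4,-77.7) and the yaw -7.4°. The panel top is at z≈44, and it has about 34 mm to slide. I'll push it now.

```bash
cat >> h.py <<'E'
AX=np.array([645.4,-77.7]); PSI=np.radians(-7.4)
def J(x,y,z): c,s=np.cos(PSI),np.sin(PSI); return [AX[0]+c*x-s*y,AX[1]+s*x+c*y,z]
def loc(p): c,s=np.cos(PSI),np.sin(PSI); d=np.array(p[:2])-AX; return np.round([c*d[0]+s*d[1],-s*d[0]+c*d[1],p[2]],1)
E
python3 - <<'E'
from cell import env, eoat, solve_ik, imaging, ticket, monitor
from h import *
eoat.grip(0,40)
env.move_linear(J(-165,0,120),rot=tq(PSI+np.pi),velocity=200)
env.move_linear(J(-160,0,39),velocity=120)
f0=monitor.get_wrist_force(); print(loc(monitor.get_eef_pos()),f0,monitor.get_t())
print(env.move_linear(J(-110,0,39),velocity=25,threshold=15), loc(monitor.get_eef_pos()),monitor.get_wrist_force()-f0)
print(env.move_linear(J(-95,0,39),velocity=8,threshold=9), loc(monitor.get_eef_pos()),monitor.get_wrist_force()-f0,monitor.get_t())
E
```

```text
[-159.2   -0.    39.5] [-0.88204302 -0.58183256  0.95665727] 5.5917
False [-110.    -0.    39.1] [-0.91244714 -0.06184693 -2.50523624]
True [-104.5   -0.    38.3] [ 1.19838184 -0.07224192 -1.49566675] 8.85
```

```bash
python3 - <<'E'
from cell import env, eoat, solve_ik, imaging, ticket, monitor
from h import *
for k in range(3):
    r=env.move_linear(J(-98,0,39),velocity=8,threshold=14); print(r,loc(monitor.get_eef_pos()),monitor.get_wrist_force(),monitor.get_t())
    if not r: break
E
```

```text
False [-103.8   -0.    37.8] [-10.26562823   0.26696413   5.14540488] 10.0833
```

```bash
python3 - <<'E'
from cell import env, eoat, solve_ik, imaging, ticket, monitor
from h import *; from m import *
env.move_linear(J(-125,0,41),velocity=60)
env.move_linear(J(-125,0,190),velocity=200)
env.move_linear(J(-75,0,225),velocity=200)
s,p=wsnap(imaging,monitor,"w2"); o=measure(s,p,AX,PSI)
q=o["panel"][1]; q=q[abs(q[:,2]-43)<2.5]; print("front",[np.round(np.percentile(q[abs(q[:,1]-y)<8][:,0],1),1) for y in (-40,0,40)])
e=o["ears"][0][:,:2]; c,d=e.mean(0),np.linalg.svd(e-e.mean(0))[2][0]; print("ear ang local",np.degrees(np.arctan2(d[1],d[0])-PSI)%180, monitor.get_t())
for a in (-85,-130,-180,-225,-265):
    j=solve_ik(J(37*np.cos(np.radians(a)),37*np.sin(np.radians(a)),105),tq(PSI+np.radians(a))); print(a,None if j is None else np.round(j,2))
E
```

```text
beam 2914 (array([644.9, -78.1]), 173.9, 36.0, 82.8) med [ 640.9 -110.1   91.9] local lo/hi [[-17.7, -86.1, 88.8], [16.1, 85.4, 93.5]]
guard 230 (array([681.5, -81.9]), 10.0, 25.8, 82.9) med [682.  -81.7 145.9] local lo/hi [[23.6, -4.4, 144.7], [48.3, 5.6, 147.5]]
ears 198 (array([645.6, -77.6]), 94.7, 9.7, 88.4) med [643.1 -38.9 129.5] local lo/hi [[-8.6, -47.1, 125.3], [2.5, 47.0, 132.2]]
earsall 497 (array([642.4, -77.5]), 97.4, 9.8, 84.1) med [642.4 -41.6 122.5] local lo/hi [[-8.9, -47.9, 108.2], [1.8, 47.7, 131.6]]
base 6452 (array([567.7, -67.6]), 190.4, 141.9, 82.7) med [523.4 -60.4  18. ] local lo/hi [[-149.3, -93.7, 16.2], [-17.7, 94.0, 19.8]]
rails 2803 (array([572.6, -67.8]), 173.3, 140.7, 82.7) med [568.3 -78.2  51.9] local lo/hi [[-142.9, -71.8, 49.5], [-5.4, 72.4, 54.0]]
panel 6012 (array([578.2, -68.8]), 111.1, 95.7, 82.8) med [571.4 -67.4  42.8] local lo/hi [[-115.4, -53.5, 28.3], [-21.2, 54.2, 44.0]]
front [np.float64(-92.4), np.float64(-91.9), np.float64(-92.5)]
ear ang local 94.09545673848096 12.0833
-85 [-0.18  0.55 -0.02  1.    0.   -1.71]
-130 [-0.16  0.5  -0.1   0.97  0.   -0.91]
-180 [-0.12  0.48 -0.13  0.95  0.    0.01]
-225 [-0.08  0.5  -0.1   0.97  0.    0.84]
-265 [-0.06  0.54 -0.03  1.    0.    1.55]
```

View pics/w2.png

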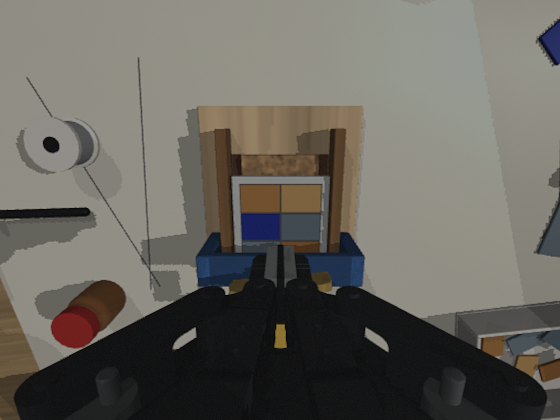

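The panel is home: its front edge (row 180) measures -92.4 mm against an expected -93, and the cork bed shows in front of it. Next I grip ear b at -84.5° (jig frame) and take the first short stroke, logging torque.

```bash
cat > nut.py <<'E'
from cell import env, eoat, solve_ik, imaging, ticket, monitor
from h import *
import json,os
RAD=37.; ZT=103.
def pose(a,r=RAD,z=ZT): t=np.radians(a); return J(r*np.cos(t),r*np.sin(t),z),tq(PSI+t)
def grasp(a):
    eoat.grip(20,40); p,q=pose(a,z=195); env.move_to(p,q); p,q=pose(a); env.move_linear(p,rot=q,velocity=100)
    f0,m0=monitor.get_wrist_force(),monitor.get_ft_torque(); json.dump([list(f0),list(m0)],open("zero.json","w"))
    eoat.grip(5,45); print("width",monitor.get_grip_width(),loc(monitor.get_eef_pos()),monitor.get_t())
def tau():
    f0,m0=map(np.array,json.load(open("zero.json"))); n=4; F=M=P=0
    for _ in range(n): F=F+(monitor.get_wrist_force()-f0)/n; M=M+(monitor.get_ft_torque()-m0)/n; P=P+np.array(monitor.get_eef_pos())/n
    r=(P[:2]-AX)/1000; x=R.from_quat(monitor.get_tool_rot()).as_matrix()[:,0]
    l=loc(P); t=np.array([-r[1],r[0]])/np.hypot(*r)
    return [float(v) for v in ((np.degrees(np.arctan2(l[1],l[0]))-1)%360-359,(np.degrees(np.arctan2(x[1],x[0])-PSI)-1)%360-359,r[0]*F[1]-r[1]*F[0]+M[2],F[:2]@t,M[2],F[:2]@r/np.hypot(*r),F[2])]
def stroke(a0,a1,step=3.,vel=25,stop=None):
    a=a0
    while a>a1:
        a=max(a-step,a1); p,q=pose(a); env.move_linear(p,rot=q,velocity=vel); v=tau()
        print("cmd %.1f ang %.1f tool %.1f tau %.3f Ft %.1f Mz %.3f Fr %.1f Fz %.1f"%(a,*v))
        if stop and v[2]>stop: print("STOP"); break
    print("t",monitor.get_t(),"w",monitor.get_grip_width()); return a
E
python3 - <<'E'
from nut import *
grasp(-84.5); print(np.round(tau(),3)); stroke(-84.5,-120,stop=0.5)
E
```

```text
width 8.253313394113764 [  3.9 -37.  104. ] 15.25
[-83.983 -84.479   0.096  -2.781   0.2    -0.469   4.393]
cmd -87.5 ang -87.2 tool -87.5 tau -0.337 Ft -5.0 Mz -0.150 Fr 0.0 Fz 6.1
cmd -90.5 ang -90.2 tool -90.5 tau -0.169 Ft -4.0 Mz -0.021 Fr 0.0 Fz 6.6
cmd -93.5 ang -93.2 tool -93.5 tau -0.247 Ft -3.9 Mz -0.104 Fr -0.0 Fz 6.1
cmd -96.5 ang -96.2 tool -96.5 tau -0.184 Ft -2.9 Mz -0.076 Fr -0.2 Fz 5.6
cmd -99.5 ang -99.2 tool -99.5 tau -0.192 Ft -3.4 Mz -0.067 Fr -0.2 Fz 5.7
cmd -102.5 ang -102.1 tool -102.5 tau -0.249 Ft -3.2 Mz -0.129 Fr 0.6 Fz 5.6
cmd -105.5 ang -105.2 tool -105.5 tau -0.174 Ft -2.5 Mz -0.081 Fr 0.1 Fz 5.7
cmd -108.5 ang -108.0 tool -108.5 tau -0.216 Ft -2.7 Mz -0.115 Fr 0.2 Fz 5.9
cmd -111.5 ang -111.0 tool -111.5 tau -0.200 Ft -2.6 Mz -0.104 Fr 1.0 Fz 6.6
cmd -114.5 ang -114.0 tool -114.5 tau -0.180 Ft -2.7 Mz -0.079 Fr 0.9 Fz 5.9
cmd -117.5 ang -117.1 tool -117.5 tau -0.170 Ft -2.4 Mz -0.081 Fr 1.9 Fz 6.0
cmd -120.0 ang -119.4 tool -120.0 tau -0.139 Ft -2.7 Mz -0.037 Fr 1.2 Fz 6.1
t 18.25 w 8.074366909388738
```

```bash
python3 - <<'E'
from nut import *
def go(a,vel):
    p,q=pose(a); env.move_linear(p,rot=q,velocity=vel); v=tau(); t=monitor.get_t(); print("cmd %.1f v%d ang %.2f tool %.2f tau %.3f Ft %.1f Mz %.3f Fr %.1f Fz %.1f t %.2f"%(a,vel,*v,t))
for a in (-121,-122,-123): go(a,6)
env.pause(.2); print(np.round(tau(),3))
for a in (-122,-121,-122,-123,-124): go(a,6)
go(-132,40); env.pause(.2); print(np.round(tau(),3))
go(-140,20)
E
```

```text
cmd -121.0 v6 ang -120.17 tool -120.93 tau 0.121 Ft -2.2 Mz 0.201 Fr 1.4 Fz 5.5 t 18.51
cmd -122.0 v6 ang -121.20 tool -121.93 tau 0.060 Ft -2.3 Mz 0.146 Fr 1.8 Fz 5.1 t 18.77
cmd -123.0 v6 ang -122.19 tool -122.93 tau 0.128 Ft -2.2 Mz 0.208 Fr 2.1 Fz 5.7 t 19.02
[-1.22104e+02 -1.22932e+02  1.00000e-01 -2.33700e+00  1.87000e-01
  2.31200e+00  5.24000e+00]
cmd -122.0 v6 ang -121.55 tool -121.97 tau -0.224 Ft -3.1 Mz -0.111 Fr 2.3 Fz 5.2 t 19.48
cmd -121.0 v6 ang -120.51 tool -120.97 tau -0.181 Ft -2.6 Mz -0.086 Fr 2.2 Fz 6.8 t 19.74
cmd -122.0 v6 ang -121.20 tool -121.93 tau 0.096 Ft -1.9 Mz 0.168 Fr 1.7 Fz 5.3 t 20.00
cmd -123.0 v6 ang -122.10 tool -122.93 tau 0.101 Ft -2.2 Mz 0.184 Fr 2.0 Fz 6.4 t 20.26
cmd -124.0 v6 ang -123.09 tool -123.93 tau 0.032 Ft -2.1 Mz 0.112 Fr 2.5 Fz 4.8 t 20.52
cmd -132.0 v40 ang -131.71 tool -132.00 tau -0.353 Ft -2.6 Mz -0.255 Fr 2.1 Fz 5.6 t 20.81
[-131.608 -131.995   -0.311   -2.067   -0.234    2.577    6.229]
cmd -140.0 v20 ang -139.28 tool -139.97 tau -0.134 Ft -2.7 Mz -0.034 Fr 2.5 Fz 5.2 t 21.42
```

```bash
python3 - <<'E'
from nut import *
import threading,time
L=[];run=True
def poll():
    while run:
        try: L.append((monitor.get_t(),*monitor.get_ft_torque()[2:3],*monitor.get_wrist_force()[:2]))
        except Exception as e: L.append(repr(e)); break
        time.sleep(.002)
def go(a,vel):
    p,q=pose(a); env.move_linear(p,rot=q,velocity=vel); v=tau(); t=monitor.get_t(); print("cmd %.1f v%d ang %.2f tool %.2f tau %.3f Ft %.1f Mz %.3f Fr %.1f Fz %.1f t %.2f"%(a,vel,*v,t))
for a in (-141,-142,-143): go(a,3)
go(-146,6); go(-149,6)
th=threading.Thread(target=poll); th.start()
try: go(-152,6)
finally: run=False; th.join(2)
print(len(L)); [print(np.round(x,3) if not isinstance(x,str) else x) for x in L[:: max(1,len(L)//15)]]
print(monitor.get_t())
E
```

```text
cmd -141.0 v3 ang -140.06 tool -140.93 tau 0.129 Ft -1.4 Mz 0.183 Fr 2.7 Fz 5.5 t 21.78
cmd -142.0 v3 ang -141.05 tool -141.93 tau 0.064 Ft -1.5 Mz 0.121 Fr 2.2 Fz 5.5 t 22.15
cmd -143.0 v3 ang -142.04 tool -142.93 tau 0.093 Ft -0.8 Mz 0.121 Fr 2.9 Fz 4.9 t 22.52
cmd -146.0 v6 ang -145.15 tool -145.93 tau 0.135 Ft -0.4 Mz 0.149 Fr 3.8 Fz 5.5 t 22.99
cmd -149.0 v6 ang -148.08 tool -148.94 tau 0.151 Ft -0.5 Mz 0.170 Fr 2.3 Fz 5.5 t 23.47
cmd -152.0 v6 ang -151.14 tool -151.94 tau 0.107 Ft -0.3 Mz 0.117 Fr 2.8 Fz 5.4 t 23.94
1
KeyError('t')
23.9417
```

```bash
sed -i 's/n=4;/n=16;/' nut.py; python3 - <<'E'
from nut import *
a=stroke(-152,-164,step=4,vel=8)
stroke(a,-225,step=3,vel=7,stop=0.2)
E
```

```text
cmd -156.0 ang -155.1 tool -155.9 tau 0.123 Ft -0.3 Mz 0.135 Fr 2.7 Fz 5.8
cmd -160.0 ang -159.2 tool -159.9 tau 0.117 Ft -0.0 Mz 0.117 Fr 2.8 Fz 6.6
cmd -164.0 ang -163.1 tool -163.9 tau 0.130 Ft -0.1 Mz 0.134 Fr 2.8 Fz 5.5
t 25.3667 w 8.261098414382657
cmd -167.0 ang -166.2 tool -166.9 tau 0.093 Ft 0.8 Mz 0.064 Fr 3.5 Fz 5.7
cmd -170.0 ang -169.2 tool -169.9 tau 0.089 Ft 0.9 Mz 0.056 Fr 4.0 Fz 6.0
cmd -173.0 ang -172.2 tool -172.9 tau 0.086 Ft 0.7 Mz 0.059 Fr 2.9 Fz 5.8
cmd -176.0 ang -175.2 tool -176.0 tau 0.041 Ft 0.3 Mz 0.031 Fr 3.6 Fz 6.0
cmd -179.0 ang -178.1 tool -178.9 tau 0.089 Ft 0.9 Mz 0.057 Fr 3.2 Fz 6.0
cmd -182.0 ang -181.2 tool -181.9 tau 0.189 Ft 1.2 Mz 0.146 Fr 2.8 Fz 5.9
cmd -185.0 ang -184.2 tool -184.9 tau 0.087 Ft 1.1 Mz 0.046 Fr 3.1 Fz 6.5
cmd -188.0 ang -187.2 tool -188.0 tau 0.130 Ft 1.1 Mz 0.090 Fr 2.8 Fz 5.5
cmd -191.0 ang -190.2 tool -191.0 tau 0.167 Ft 2.1 Mz 0.092 Fr 2.3 Fz 6.3
cmd -194.0 ang -193.3 tool -194.0 tau 0.147 Ft 2.6 Mz 0.051 Fr 2.9 Fz 5.8
cmd -197.0 ang -196.4 tool -197.0 tau 0.124 Ft 1.3 Mz 0.075 Fr 2.5 Fz 5.9
cmd -200.0 ang -199.3 tool -200.0 tau 0.128 Ft 2.1 Mz 0.052 Fr 3.9 Fz 5.4
cmd -203.0 ang -202.4 tool -203.0 tau 0.079 Ft 2.2 Mz -0.003 Fr 3.0 Fz 6.4
cmd -206.0 ang -205.2 tool -206.0 tau 0.125 Ft 3.0 Mz 0.014 Fr 2.7 Fz 6.3
cmd -209.0 ang -208.2 tool -209.0 tau 0.151 Ft 2.5 Mz 0.061 Fr 2.6 Fz 6.4
cmd -212.0 ang -211.3 tool -212.0 tau 0.144 Ft 2.5 Mz 0.052 Fr 2.0 Fz 5.0
cmd -215.0 ang -214.4 tool -215.0 tau 0.175 Ft 2.6 Mz 0.079 Fr 2.5 Fz 5.4
cmd -218.0 ang -217.4 tool -218.0 tau 0.180 Ft 3.9 Mz 0.040 Fr 2.3 Fz 5.1
cmd -221.0 ang -220.4 tool -221.0 tau 0.167 Ft 2.8 Mz 0.065 Fr 1.8 Fz 5.9
cmd -224.0 ang -223.4 tool -224.0 tau 0.158 Ft 3.3 Mz 0.037 Fr 1.3 Fz 6.7
cmd -225.0 ang -224.6 tool -225.0 tau 0.130 Ft 3.0 Mz 0.019 Fr 1.5 Fz 6.1
t 34.1167 w 7.880796476901382
```

```bash
cat >> nut.py <<'E'
def panz(s):
    p=cloud(s,s["world_from_camera"]); c,sn=np.cos(PSI),np.sin(PSI); d=p[...,:2]-AX; X=d[...,0]*c+d[...,1]*sn; Y=-d[...,0]*sn+d[...,1]*c
    z=p[...,2]; m=(X>-88)&(X<-25)&(abs(Y)<44)&(z>28)&(z<50); b=(X>-122)&(X<-80)&(abs(Y)>76)&(abs(Y)<90)&(abs(z-18)<5)
    return np.round([z[m].mean(),m.sum(),z[b].mean(),b.sum()],2)
E
python3 - <<'E'
from nut import *
for n in ("scene","side"):
    print(n,panz(pickle.load(open(f"pics/{n}.pkl","rb"))),panz(imaging.snapshot(n)))
E
```

```text
scene [ 44.32 259.    18.78  62.  ] [ 42.97 289.    18.2   57.  ]
side [ 44.67 894.    18.85 106.  ] [ 43.15 877.    18.96 108.  ]
```

The depth images show the panel has already sunk about 1.5 mm, so the foot is pressing the soft bed. I'll continue, tracking both sink and torque.

```bash
cat >> nut.py <<'E'
def track(a0,a1,step,vel,stop):
    a=a0; hist=[]
    while a>a1:
        a=max(a-step,a1); p,q=pose(a); env.move_linear(p,rot=q,velocity=vel); v=tau(); z=panz(imaging.snapshot("side")); v2=tau()
        hist.append((v[2]+v2[2])/2)
        print("cmd %.1f ang %.1f tau %.3f %.3f Ft %.1f Mz %.3f Fr %.1f z %.2f b %.2f"%(a,v[0],v[2],v2[2],v2[3],v2[4],v2[5],z[0],z[2]))
        if np.mean(hist[-2:])>stop: print("STOP"); break
    print("t",monitor.get_t()); return a
E
python3 - <<'E'
from nut import *
track(-225,-249,3,7,0.24)
E
```

```text
cmd -228.0 ang -227.6 tau 0.140 0.169 Ft 3.2 Mz 0.051 Fr 0.8 z 43.00 b 19.10
cmd -231.0 ang -230.6 tau 0.126 0.161 Ft 3.1 Mz 0.050 Fr 1.1 z 42.99 b 19.29
cmd -234.0 ang -233.6 tau 0.185 0.184 Ft 4.0 Mz 0.039 Fr 2.1 z 42.70 b 18.91
cmd -237.0 ang -236.5 tau 0.196 0.188 Ft 3.4 Mz 0.064 Fr 0.7 z 42.51 b 19.20
cmd -240.0 ang -239.6 tau 0.167 0.172 Ft 3.4 Mz 0.048 Fr 1.4 z 42.24 b 19.13
cmd -243.0 ang -242.7 tau 0.157 0.237 Ft 4.1 Mz 0.089 Fr 0.3 z 42.07 b 18.81
cmd -246.0 ang -245.7 tau 0.124 0.123 Ft 2.5 Mz 0.031 Fr 0.4 z 41.78 b 19.44
cmd -249.0 ang -248.7 tau 0.146 0.200 Ft 4.0 Mz 0.055 Fr 0.6 z 41.51 b 18.84
t 38.0167
```

```bash
python3 - <<'E'
from nut import *
track(-249,-267,3,7,0.26)
E
```

```text
cmd -252.0 ang -251.8 tau 0.175 0.145 Ft 3.4 Mz 0.020 Fr 0.2 z 41.39 b 19.17
cmd -255.0 ang -254.7 tau 0.151 0.159 Ft 4.2 Mz 0.008 Fr 0.1 z 41.10 b 19.04
cmd -258.0 ang -257.8 tau 0.185 0.177 Ft 3.7 Mz 0.041 Fr -1.4 z 40.97 b 18.91
cmd -261.0 ang -260.8 tau 0.211 0.161 Ft 3.4 Mz 0.037 Fr -1.3 z 40.99 b 19.02
cmd -264.0 ang -263.9 tau 0.188 0.189 Ft 3.1 Mz 0.078 Fr -0.2 z 40.63 b 19.10
cmd -267.0 ang -266.9 tau 0.185 0.201 Ft 3.3 Mz 0.080 Fr -1.3 z 40.35 b 18.85
t 40.8667
```

```bash
python3 - <<'E'
from nut import *
eoat.grip(20,40); p,q=pose(-267,z=195); env.move_linear(p,velocity=150); print(monitor.get_t())
grasp(-87)
track(-87,-96,3,7,0.26)
E
```

```text
41.9083
width 8.256227403249893 [  2.3 -37.1 104.1] 46.1833
cmd -90.0 ang -89.4 tau 0.227 0.174 Ft -1.9 Mz 0.245 Fr 0.4 z 40.22 b 19.34
cmd -93.0 ang -92.5 tau 0.184 0.238 Ft -1.6 Mz 0.298 Fr 0.1 z 39.99 b 19.05
cmd -96.0 ang -95.4 tau 0.157 0.147 Ft -2.6 Mz 0.244 Fr 0.8 z 39.75 b 18.80
t 47.6083
```

```bash
python3 - <<'E'
from nut import *
track(-96,-111,3,7,0.27)
E
```

```text
cmd -99.0 ang -98.4 tau 0.187 0.190 Ft -2.5 Mz 0.282 Fr 0.9 z 39.50 b 19.11
cmd -102.0 ang -101.3 tau 0.182 0.179 Ft -1.4 Mz 0.230 Fr 1.2 z 39.38 b 18.97
cmd -105.0 ang -104.3 tau 0.159 0.137 Ft -1.7 Mz 0.201 Fr 1.0 z 39.16 b 19.16
cmd -108.0 ang -107.3 tau 0.174 0.210 Ft -1.4 Mz 0.261 Fr 0.6 z 38.86 b 18.91
cmd -111.0 ang -110.3 tau 0.133 0.136 Ft -1.8 Mz 0.204 Fr 1.3 z 38.83 b 19.06
t 49.9833
```

```bash
python3 - <<'E'
from nut import *
track(-111,-121,2,6,0.27)
E
```

```text
cmd -113.0 ang -112.2 tau 0.221 0.161 Ft -1.2 Mz 0.207 Fr 2.0 z 38.75 b 19.00
cmd -115.0 ang -114.2 tau 0.295 0.236 Ft -0.8 Mz 0.266 Fr 1.6 z 38.73 b 18.78
cmd -117.0 ang -116.1 tau 0.266 0.254 Ft -1.8 Mz 0.321 Fr 0.4 z 38.80 b 19.30
cmd -119.0 ang -118.0 tau 0.210 0.281 Ft -0.6 Mz 0.302 Fr 1.6 z 38.86 b 18.93
cmd -121.0 ang -120.2 tau 0.261 0.264 Ft -0.8 Mz 0.295 Fr 1.1 z 38.84 b 19.37
t 52.0667
```

The panel bottomed at z≈38.8 at about -110°, and torque is now climbing. I'll finish with fine steps.

```bash
python3 - <<'E'
from nut import *
for a in (-122,-123):
    p,q=pose(a); env.move_linear(p,rot=q,velocity=6); T=[]
    for _ in range(8): T.append(tau()[2]); env.pause(.06)
    print(a,np.round(T,3),np.mean(T),tau()[0],monitor.get_t())
E
```

```text
-122 [0.306 0.224 0.28  0.28  0.239 0.27  0.306 0.221] 0.26581888630251044 -121.06995804068504 52.7917
-123 [0.298 0.313 0.231 0.247 0.291 0.242 0.26  0.299] 0.2726255899186853 -121.97256775948773 53.5167
```

```bash
python3 - <<'E'
from nut import *
a=-124; p,q=pose(a); env.move_linear(p,rot=q,velocity=6); T=[]
for _ in range(8): T.append(tau()[2]); env.pause(.06)
print(np.mean(T),np.round(tau(),3))
eoat.grip(21,40); p,q=pose(a,z=220); env.move_linear(p,velocity=120)
env.move_to(J(-75,0,280),tq(PSI+np.pi)); eoat.grip(0)
from m import *
s,pc=wsnap(imaging,monitor,"w3"); o=measure(s,pc,AX,PSI)
q=o["panel"][1]; q=q[(q[:,2]>36)&(q[:,2]<42)]; print("front",[np.round(np.percentile(q[abs(q[:,1]-y)<8][:,0],1),1) for y in (-40,0,40)],panz(imaging.snapshot("side")),monitor.get_t())
E
```

```text
0.30809154364735514 [-123.089 -124.022    0.277   -1.514    0.333    1.7      5.057]
beam 2778 (array([645. , -78.2]), 173.8, 35.3, 82.8) med [643.5 -56.9  92. ] local lo/hi [[-17.6, -85.9, 89.2], [16.5, 85.1, 93.6]]
ears 244 (array([643.7, -79.8]), 89.6, 9.3, 49.0) med [ 623.3 -102.3  129.8] local lo/hi [[-28.7, -40.5, 125.2], [18.8, 35.9, 131.9]]
earsall 480 (array([642.2, -74.8]), 97.6, 14.4, 52.0) med [623.9 -99.4 127.2] local lo/hi [[-28.9, -40.8, 108.4], [23.7, 41.7, 131.7]]
base 5095 (array([568.2, -67.6]), 190.1, 143.2, 82.7) med [524.3 -61.   18.1] local lo/hi [[-149.5, -93.8, 16.2], [-17.5, 94.0, 20.0]]
rails 2098 (array([594.8, -71.6]), 172.9, 184.6, 82.7) med [ 569.3 -116.9   52. ] local lo/hi [[-142.1, -69.6, 49.5], [40.2, 69.4, 53.8]]
panel 5685 (array([578.5, -68.8]), 111.0, 95.1, 82.7) med [575.8 -68.1  37.5] local lo/hi [[-114.9, -53.5, 27.8], [-21.2, 54.5, 39.7]]
front [np.float64(-92.2), np.float64(-92.2), np.float64(-92.3)] [ 38.77 886.    18.7  108.  ] 57.05
```

View pics/w3.png

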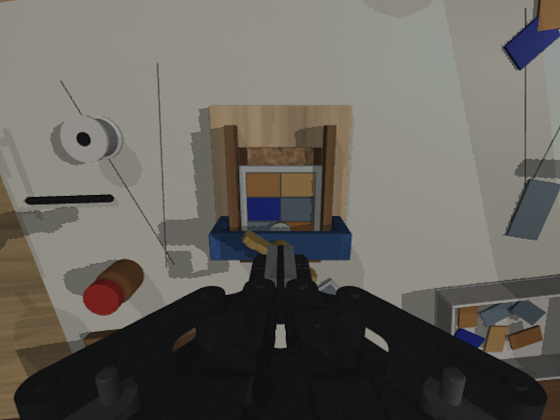

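The panel is home (front edge at row 168) and uncracked, with the foot on it at (280,228). The bystanders have not moved. Torque is about 0.15 N m above running free, so I'm handing it in.

```bash
python3 -c "
from cell import ticket
print(ticket.close_job())"
```

```text
the job is handed in; nothing more can be done
None
```

The job is handed in with the panel home against the back stop and pressed down onto the firm strips; the nut is snug by my estimate, about 0.15 N m above running free (readings were noisy), and the arm is clear after about 57 s.

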